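# Swing the bail in and stack the long tote

### The arm

A 7-joint arm with a two-finger parallel gripper is mounted at the origin on a cart in front of the work surface, level with it; the furniture and walls round the work are solid. World frame = base frame: x ahead of the robot, y to its left, z up, the work surface at z = 0. Lengths are in m, angles in rad, forces in N, time in s.
With the tool pointing down it reaches from about 0.4 to 0.85 m from the base axis. Payload 6.9 kg.
Tool frame: the origin (TCP) lies at the very end of the fingers, on their centre line; the grasp point (between the pads) lies 19 mm behind it; z points along the fingers, y is the line along which they close (so a half turn about z gives the same grasp; the last joint's range is limited). The gripper opens to 85 mm and grips with 20 to 120 N. Pads are 22 mm wide; open, the fingers measure 114 mm over their backs; the gripper's body (76 mm by 85 mm) begins 54 mm behind the grasp point. The pads swing forward as they close: fully open they stand 13 mm farther back than shut.
Start: joints at [-1.093, 0.507, -0.238, 1.5, 0.126, 1.149, -0.155], TCP at [0.227, 0.582, 0.207] pointing down, gripper open.
Joint ranges: [-3.08, 3.08], [-0.24, 2.05], [-1.43, 1.35], [0, 2.5], [-1.52, 4.66], [0.17, 1.96], [-2.89, 2.89]. Speed limits (rad/s): [2.39, 2.39, 3.14, 3.14, 3.14, 3.14, 3.14].

### API

Orientations are given as a unit quaternion [x, y, z, w].
In Python, from rig import arm gives the robot as it stands. The module is installed in compiled form; this text tells all that it offers.
- The arm moves only by the shell command python3 -m creep 'ROWS' [OPENING]. ROWS is a JSON object of lists of equal length, an entry for each row: "travel": the shift along the world's x, y, z in cm, a list of three; "twist": the turn, a rotation vector about the world's x, y, z in rad, a list of three. In form: {"travel": [[dx, dy, dz], ...], "twist": [[wx, wy, wz], ...]}. A call has 1 to 12 rows; each row is the pose to reach, as a shift and turn from the pose commanded when the call began; what a row does not reach only later rows make up. A row lasts 1/10 s, in which the tool goes at most 50 mm and 8.59 degrees, less where a joint would pass 70% of its speed; a pose out of reach is approached as far as the arm can. A call with a gripper value outside its range is refused whole. OPENING is the closure, from -1 (fully open) to 1 (shut), set as the call begins (- or left out, the last holds). The fingers move at their own pace and stop on an object; the grip force is fixed at half the most. Time passes only in rows, so rows that repeat a pose let the fingers close. It gives the time, the measured TCP pose, the force, the opening and the grip force at its end, in the units of the state.
- arm.observe(): the state, without advancing time (a new reading comes with each control period).
- arm.capture(name): name is "scene" or "top" or "wrist"; returns a dict with "pixels" (384x512x3 uint8, blue, green, red), "camera_matrix" (3x3 intrinsics, pixels), "k1" (the pictures are not rectified: a ray, as slopes to the right and down, at radius r is drawn at 1 + k1 r^2 times it, then the intrinsics apply), "R" (3x3) and "t" (3): a world point X has camera coordinates R X + t. Camera axes: x right, y down, z forward; pixel columns grow to the right and rows downward; lengths in m; the calibration is good to about 2 mm. A picture is of the moment at which its call begins. There is no depth.
- arm.hand_in(): hands the job in; it is judged then, once.
The state is a dict: "clock": time; "qpos": joint angles; "dq": joint speeds; "joint_efforts": joint torques, N m; "eef_pos": TCP position; "tool_rot": TCP orientation; "ft_force": force on the tool from outside, world axes, zero at the start; "wrist_torque": the same for the moment, N m; "gripper_width": finger opening in m; "grasp_force": force on a finger pad.
Only numpy, scipy, OpenCV 4.12 (cv2) and the standard library are available. Lean on these libraries where they do the work, as an engineer would, in place of code of your own. Each camera call takes 0.05 s, during which the arm holds its last target. There are 200 camera calls.

### The job

Swing the bail arm that is folded out at the right-hand end of the crate over and fully in, so that it lies flat across the crate's mouth like the other one. Then stack the long grey tote centred on the two bails, lengthwise along the crate, lowering it until it rests on them before you let go. Leave the short tote and the other things on the bench where they are.

Things in the scene. Friction and masses are not known exactly. Their poses are not given: they have to be found in the camera images.
- crate: grey plastic open crate with a steel wire bail hinged at each end, 180 long (its x) x 100 wide (its y) x 70 mm high, walls 5 mm, too heavy to shift. Origin at the centre of its underside, on the bench; its x points along its length to the left-hand end, as the robot sees it, z up. Hinge ears outside the corners reach 83 mm high; the bolts and nuts in it stay below 30 mm
- bail_right (a joint): angle of the right-hand bail (rad): 0 = folded fully in, flat (stop); pi/2 = upright; pi = straight out, level. It turns up and over about an axis along the crate's y at x = -83 mm, z = 75 mm in the crate's frame, and starts at 2.5 to 3.1. The hinge is a little stiff (0.8 N at the crossbar), so the bail stays where it is left
- bail_right_bar (a point): middle of the right-hand bail's crossbar, on the axis of the 8 mm wire, 52 mm from the hinge axis. The bail is a U of wire: arms at y = +-47.5 mm of the crate, joined by this straight crossbar along the crate's y. Folded in, it lies across the mouth at x = -31 mm, its top 79 mm above the crate's underside
- bail_left (a joint): angle of the left-hand bail (rad), a mirror image hinged at x = +83 mm: 0 = folded fully in, its crossbar across the mouth at x = +31 mm. It starts folded in and has to stay so
- long_tote_mid (a point): centre of the long tote, half-way up: loose grey open tote without bails, 130 long (its x) x 56 wide (its y) x 50 mm high, walls 4 mm, about 0.2 kg, with one cross divider 40 mm high, off centre; its centre is 25 mm above its underside. It can be gripped across its 56 mm width
- short_tote_mid (a point): centre of the short tote, half-way up: 50 x 56 x 50 mm, of the same make, too short to span the bails; to be left alone
Not all that is in view belongs to the job. What is shaped like the part that bears long_tote_mid but purple is not meant.

How it is judged:
By the outcome, as a careful person would: the job done as asked, in the order asked, and still so for the second after the job is handed in, with the robot touching nothing.
It also fails if it takes over 50 s, if anything falls off the work surface, if the arm or the gripper's body presses on something with over 40 N, if the wrist force passes 120 N, or if a joint passes its speed limit or range.

## Working session

There is one attempt and no reset: what is moved stays moved. The work goes in short steps, Python scripts to look and compute and a shell command to move; the robot and the scene stay as the last step left them, time stands still between calls to the robot, and variables do not carry over. Pictures are saved under pics/ and viewed, at most 10 in all, crops included, and the job is handed in when it is done.

```bash
mkdir -p pics; cat > h.py <<'E'
import numpy as np, cv2, pickle
from rig import arm
def snap(n,f):
    c=arm.capture(n); cv2.imwrite(f'pics/{f}.png',c['pixels']); pickle.dump(c,open(f'pics/{f}.pkl','wb')); return c
def load(f): return pickle.load(open(f'pics/{f}.pkl','rb'))
def dist(c): return np.array([c['k1'],0,0,0,0.])
def proj(c,X):
    X=np.atleast_2d(X).astype(float)
    return cv2.projectPoints(X,cv2.Rodrigues(np.array(c['R']))[0],np.array(c['t'],float),np.array(c['camera_matrix'],float),dist(c))[0][:,0]
def ray(c,uv):
    K=np.array(c['camera_matrix']);p=(np.array(uv,float)-K[:2,2])/[K[0,0],K[1,1]]
    s=p.copy()
    for _ in range(30): s=p/(1+c['k1']*(s@s))
    R=np.array(c['R']); return -R.T@np.array(c['t']), R.T@np.array([*s,1])
def atz(c,uv,z):
    o,d=ray(c,uv); return o+d*(z-o[2])/d[2]
E
python3 - <<'E'
from h import *
a=snap('scene','s0');b=snap('top','t0')
cv2.imwrite('pics/t0b.png',cv2.resize(b['pixels'],(800,600),interpolation=cv2.INTER_CUBIC))
cv2.imwrite('pics/s0b.png',cv2.resize(a['pixels'],(800,600),interpolation=cv2.INTER_CUBIC))
print(arm.observe())
for c in(a,b):print(c['camera_matrix'],c['k1'],ray(c,(256,192)))
E
```

```text
{'clock': 0.1, 'qpos': array([-1.09350442,  0.50825493, -0.23752128,  1.50102694,  0.1256841 ,
        1.14886859, -0.15480068]), 'dq': array([ 0.0003953 , -0.00119405, -0.00082126, -0.00154211, -0.00017484,
       -0.00173563, -0.00140961]), 'joint_efforts': array([-5.93805496e-03, -6.21836972e+01, -2.19488226e+00, -2.50206828e+01,
        1.25948861e-02,  7.82035146e-03, -3.06295738e-05]), 'eef_pos': array([0.22694804, 0.58182944, 0.20611758]), 'tool_rot': array([ 1.84829574e-01,  9.82770273e-01, -7.74015802e-04, -1.38362744e-04]), 'ft_force': array([-0.35243448,  0.04622481, -0.09651379]), 'wrist_torque': array([0.0931228 , 0.05313129, 0.00481248]), 'grasp_force': 0.0, 'gripper_width': 0.08511745352681095}
[[451.89023806   0.         254.01581752]
 [  0.         451.89023806 190.54364966]
 [  0.           0.           1.        ]] 0.031259635618240314 (array([-0.01404654, -1.11419233,  1.0006139 ]), array([ 0.33876999,  0.71779784, -0.60830159]))
[[351.68326323   0.         262.9602717 ]
 [  0.         351.68326323 191.29056681]
 [  0.           0.           1.        ]] -0.08944940469565958 (array([ 0.38671679, -0.01908394,  1.1382777 ]), array([ 1.07463313e-01,  5.97326587e-04, -9.94407901e-01]))
```

View pics/t0b.png

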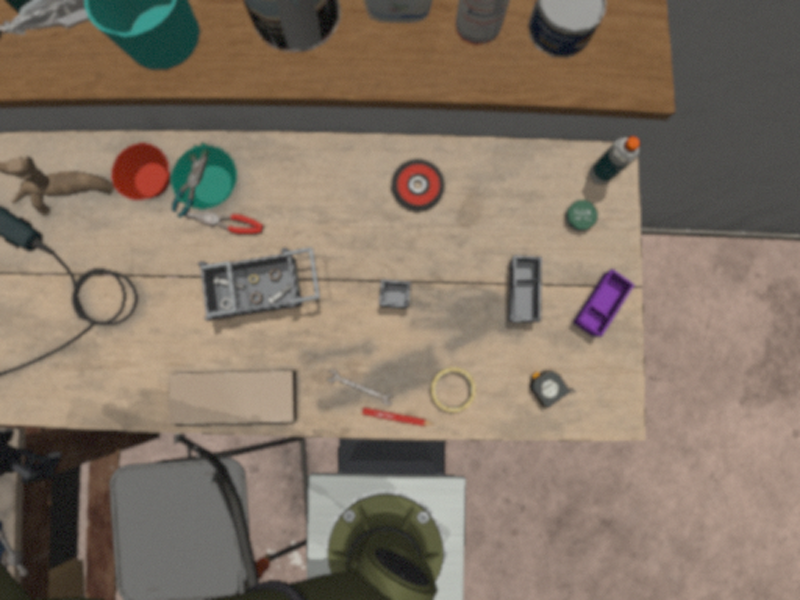

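View pics/s0b.png

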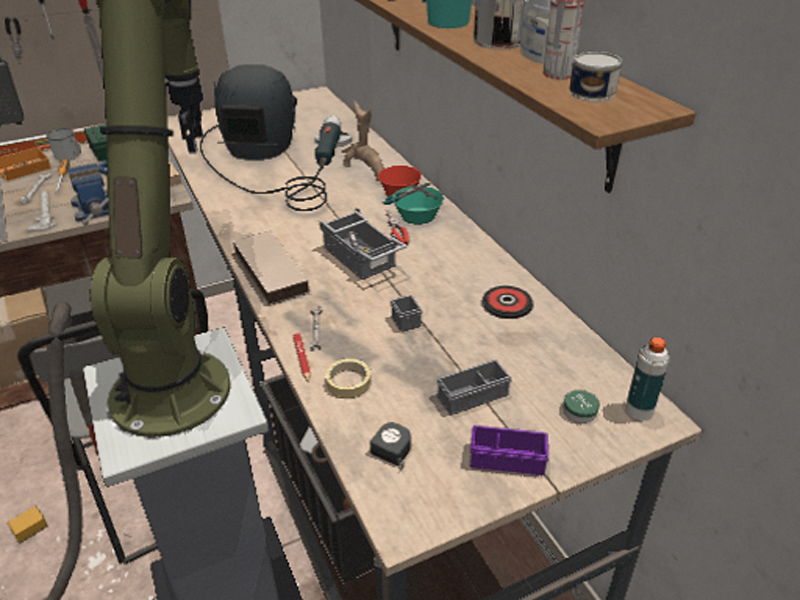

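The top view shows the crate at about (252,286) in the 800-wide picture, with the right bail out at (312,275). The short tote is at (395,295), the long tote at (524,290) and the purple decoy at (603,303). I'll enlarge the crate and long tote.

```bash
python3 - <<'E'
from h import *
p=load('t0')['pixels']
# crate x 120..215 y 150..212 ; tote x 315..360,y155..215
a=cv2.resize(p[150:215,122:212],None,fx=6,fy=6,interpolation=cv2.INTER_CUBIC)
b=cv2.resize(p[155:220,318:352],None,fx=6,fy=6,interpolation=cv2.INTER_CUBIC)
cv2.imwrite('pics/c0.png',np.hstack([a,b]))
E
```

```text
(no output)
```

View pics/c0.png

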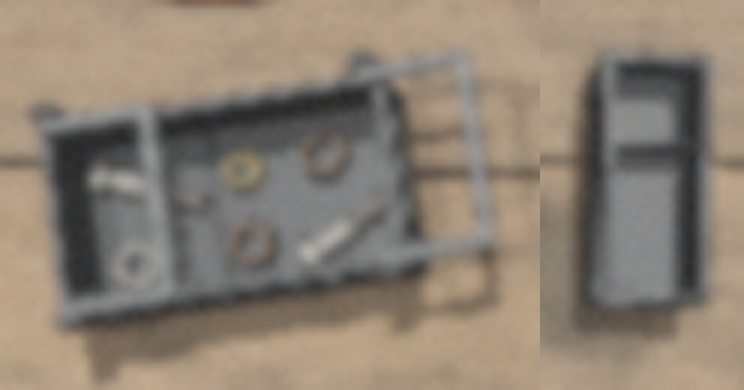

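Crate crop: left crossbar runs (148,110)-(172,300), left rim mid is (51,218), and the right crossbar runs (461,62)-(487,241). Long tote rim corners are (602,57), (706,57), (706,302) and (600,302), with the divider near the top.

```bash
python3 - <<'E'
from h import *
from scipy.optimize import least_squares
c=load('t0')
px=lambda x,y:np.array([122+(x+.5)/6-.5,150+(y+.5)/6-.5])
def W(q,L):
    L=np.atleast_2d(L); s,k=np.sin(q[2]),np.cos(q[2])
    return np.c_[q[0]+k*L[:,0]-s*L[:,1],q[1]+s*L[:,0]+k*L[:,1],L[:,2]]
obs=[((51,218),(.090,0,.070)),((160,208),(.031,0,.075)),((148,110),(.031,-.05,.075)),((172,302),(.031,.05,.075)),((40,122),(.09,-.05,.07)),((62,318),(.09,.05,.07))]
U=np.array([px(*o[0]) for o in obs]);L=np.array([o[1] for o in obs])
Lr=np.array([(461,62),(487,241),(474,152)]);Ur=np.array([px(*a) for a in Lr]);ys=np.array([-.0475,.0475,0])
def f(q):
    B=np.c_[np.full(3,-.083+.052*np.cos(q[3])),ys,np.full(3,.075+.052*np.sin(q[3]))]
    return np.r_[(proj(c,W(q,L))-U).ravel(),(proj(c,W(q,B))-Ur).ravel()]
best=None
r=least_squares(f,[.5,.2,1.4+np.pi*0,2.8])
for y0 in(1.5,-1.6+0):
    r=least_squares(f,[.5,.2,y0,2.8]);print(r.x,r.cost);print(r.fun.round(1))
pt=lambda x,y:(318+(x-540+.5)/6-.5,155+(y+.5)/6-.5)
T=np.array([atz(c,pt(*a),.05) for a in[(602,57),(706,57),(706,302),(600,302)]])
print(T,T.mean(0),np.linalg.norm(T-np.roll(T,1,0),axis=1))
print(atz(c,(395*.64,295*.64),.05))
E
```

```text
[0.5257987  0.28104246 1.74137888 2.87424433] 1.1957037816013747
[-0.1  0.6  0.  -0.8  0.2 -0.4 -0.1 -0.3  0.   0.7 -0.2 -0.   0.2 -0.4
 -0.1  0.6  0.  -0.1]
[ 0.52786878  0.28174206 -4.51422517 -2.6622212 ] 2.5376301992273453
[-0.2  0.7 -0.1 -1.2 -0.4 -0.7  0.2 -0.8 -0.5  0.9  0.2  0.   0.   0.5
  0.5  0.3  0.2  0.2]
[[ 0.59819354 -0.24391012  0.05      ]
 [ 0.59968658 -0.29954427  0.05      ]
 [ 0.46980741 -0.2986472   0.05      ]
 [ 0.46869635 -0.24270104  0.05      ]] [ 0.53409597 -0.27120066  0.05      ] [0.12950283 0.05565417 0.12988226 0.0559572 ]
[ 0.51412633 -0.00824664  0.05      ]
```

```bash
python3 -m creep '{"travel":[[3,-4,0],[6,-8,0],[9,-12,0],[12,-16,0],[15,-20,0],[18,-24,0],[21,-28,0],[24,-32,0],[27,-36,0],[30,-40,0],[32,-43,0],[32,-43,0]],"twist":[[0,0,0.05],[0,0,0.1],[0,0,0.15],[0,0,0.2],[0,0,0.25],[0,0,0.3],[0,0,0.35],[0,0,0.4],[0,0,0.45],[0,0,0.5],[0,0,0.54],[0,0,0.54]]}' 0.3
python3 -m creep '{"travel":[[0,0,0],[0,0,0],[0,0,0]],"twist":[[0,0,0],[0,0,0],[0,0,0]]}'
python3 - <<'E'
from h import *
c=snap('wrist','w1');print(arm.observe()['qpos'],arm.observe()['clock'])
cv2.imwrite('pics/w1b.png',cv2.resize(c['pixels'],(800,600),interpolation=cv2.INTER_CUBIC))
print(ray(c,(256,192)))
E
```

```text
clock: 1.3
eef_pos: [0.5499, 0.1453, 0.2059]
tool_rot: [-0.08, 0.997, -0.002, -0.0]
ft_force: [-0.3, 0.1, 0.1]
gripper_width: 0.03
grasp_force: 0.0
clock: 1.6
eef_pos: [0.5462, 0.154, 0.2069]
tool_rot: [-0.085, 0.996, 0.0, -0.0]
ft_force: [-0.2, -0.3, 1.3]
gripper_width: 0.0299
grasp_force: 0.0
[-0.13560794  0.42032372 -0.27158422  1.65492813  0.12379004  1.08326313
  1.2985817 ] 1.65
(array([0.47960199, 0.1429016 , 0.37460006]), array([ 0.26024013,  0.05032771, -0.96425051]))
```

View pics/w1b.png

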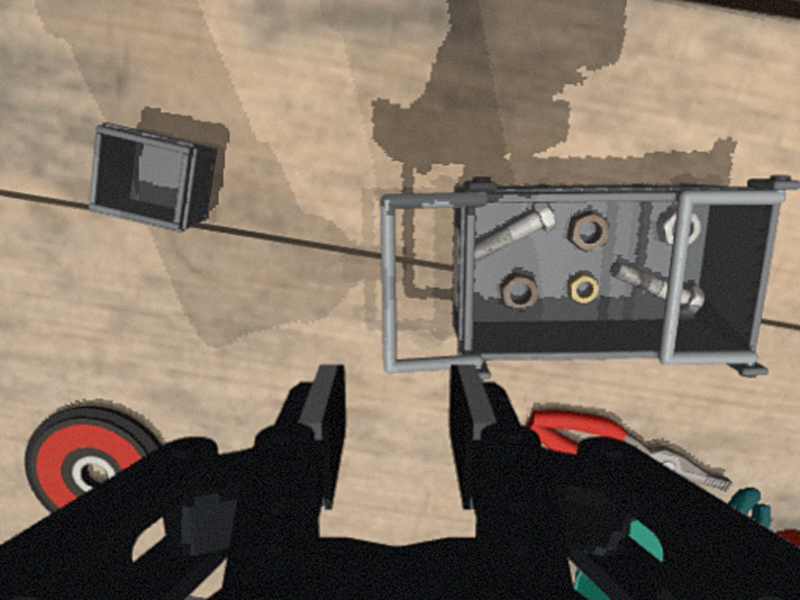

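The wrist view (800x600) shows the right crossbar corners at (386,203) and (391,364). The left crossbar corners are at (684,199) and (669,357). I'll refit with these.

```bash
python3 - <<'E'
from h import *
from scipy.optimize import least_squares
c=load('w1')
def W(q,L):
    L=np.atleast_2d(L); s,k=np.sin(q[2]),np.cos(q[2])
    return np.c_[q[0]+k*L[:,0]-s*L[:,1],q[1]+s*L[:,0]+k*L[:,1],L[:,2]]
U=np.array([(684,199),(669,357),(386,203),(391,364)])*.64
def f(q):
    B=[(.031,.0475,.075),(.031,-.0475,.075)]+[(-.083+.052*np.cos(q[3]),y,.075+.052*np.sin(q[3])) for y in(.0475,-.0475)]
    return (proj(c,W(q,B))-U).ravel()
r=least_squares(f,[.526,.281,1.741,2.87]);q=r.x;print(q,r.fun.round(1))
bar=W(q,(-.083+.052*np.cos(q[3]),0,.075+.052*np.sin(q[3])))[0];print(bar, arm.observe()['eef_pos'])
print('y dirs',np.degrees(q[2]))
E
```

```text
[0.52806276 0.28345417 1.76588487 3.16114461] [ 0.7 -0.9 -1.4  0.3  0.3  0.7  0.2 -0.1]
[0.55423105 0.15102481 0.07398336] [0.54634719 0.15379166 0.20698895]
y dirs 101.177750381262
```

```bash
python3 -m creep '{"travel":[[0.5,-0.4,-2],[0.5,-0.4,-4],[0.5,-0.4,-6],[0.5,-0.4,-8],[0.5,-0.4,-10],[0.5,-0.4,-11],[0.5,-0.4,-12],[0.5,-0.4,-13],[0.5,-0.4,-13.7],[0.5,-0.4,-14.1],[0.5,-0.4,-14.1],[0.5,-0.4,-14.1]],"twist":[[0,0,0],[0,0,0],[0,0,0],[0,0,0],[0,0,0],[0,0,0],[0,0,0],[0,0,0],[0,0,0],[0,0,0],[0,0,0],[0,0,0]]}'
python3 - <<'E'
from h import *
c=snap('wrist','w2');s=snap('scene','s2')
a=cv2.resize(c['pixels'],(800,600),interpolation=cv2.INTER_CUBIC)[0:420]
b=cv2.resize(s['pixels'][110:190,190:290],None,fx=6,fy=6,interpolation=cv2.INTER_CUBIC)
cv2.imwrite('pics/w2b.png',np.hstack([cv2.resize(a,(440,231)),cv2.resize(b[60:349],(360,231))]))
E
```

```text
clock: 2.85
eef_pos: [0.5523, 0.1483, 0.0662]
tool_rot: [-0.084, 0.996, 0.0, 0.0]
ft_force: [0.7, 0.1, -0.0]
gripper_width: 0.0301
grasp_force: 0.0
```

View pics/w2b.png

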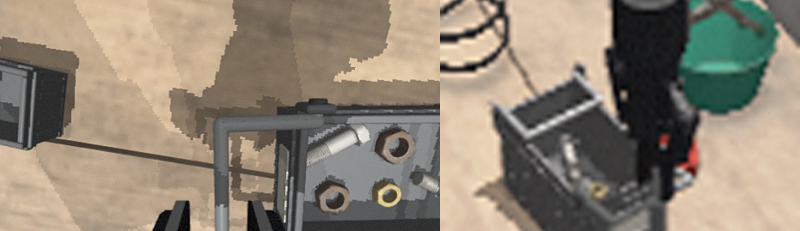

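The crossbar (column ~222, left half) lies between the fingertips (columns 185 and 250), so I can close on it.

```bash
python3 -m creep '{"travel":[[0,0,0],[0,0,0],[0,0,0],[0,0,0],[0,0,0],[0,0,0]],"twist":[[0,0,0],[0,0,0],[0,0,0],[0,0,0],[0,0,0],[0,0,0]]}' 1
python3 - <<'E'
from h import *
e=arm.observe()['eef_pos']
for yaw in(1.741,1.754,1.766):
  d=np.array([np.cos(yaw),np.sin(yaw)])
  h=np.array([.527,.282])-.083*d
  print(h,(e[:2]-h)@d)
# waypoints relative to now, yaw 1.754, start 2.9 & 3.0
d=np.array([np.cos(1.754),np.sin(1.754)])
for a0 in(2.9,):
  for a in np.linspace(a0,0,13)[1:]:
    r=52*(np.cos(a)-np.cos(a0));print(round(a,2),(r*d/10).round(2),round(5.2*(np.sin(a)-np.sin(a0)),2))
E
```

```text
clock: 3.55
eef_pos: [0.5521, 0.1482, 0.0659]
tool_rot: [-0.084, 0.996, -0.0, -0.0]
ft_force: [0.1, -0.3, 0.7]
gripper_width: 0.0001
grasp_force: 0.0
[0.5410588  0.20019933] -0.05306687971996477
[0.54212099 0.200389  ] -0.05308219832315394
[0.54309921 0.20057632] -0.05307592652425486
2.66 [-0.08  0.44] 1.17
2.42 [-0.21  1.14] 2.2
2.17 [-0.38  2.06] 3.04
1.93 [-0.58  3.15] 3.62
1.69 [-0.81  4.35] 3.92
1.45 [-1.03  5.58] 3.92
1.21 [-1.26  6.78] 3.62
0.97 [-1.46  7.87] 3.04
0.73 [-1.63  8.79] 2.2
0.48 [-1.76  9.49] 1.17
0.24 [-1.84  9.93] 0.0
0.0 [-1.87 10.08] -1.24
```

```bash
python3 - <<'E'
from h import *
c=snap('wrist','w3');s=snap('scene','s3')
a=c['pixels']
cv2.imwrite('pics/w3b.png',np.hstack([cv2.resize(a[90:384,100:400],(400,392),interpolation=cv2.INTER_CUBIC),cv2.resize(s['pixels'][110:208,200:300],(400,392),interpolation=cv2.INTER_CUBIC)]))
E
```

```text
(no output)
```

View pics/w3b.png

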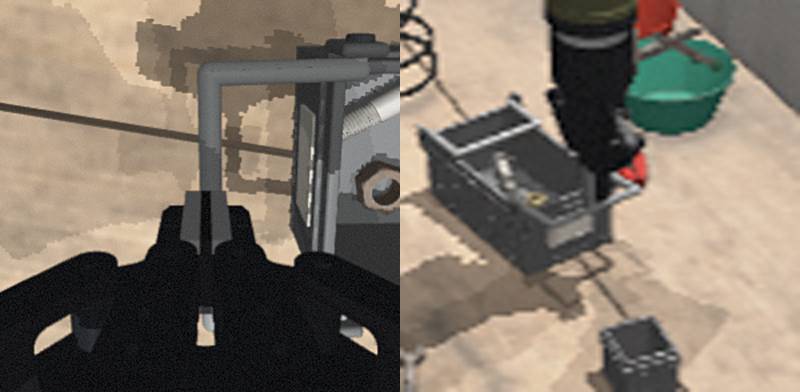

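```bash
python3 - <<'E'
from h import *
w=load('w3');s=load('s3');t=load('t0')
def tri(a,ua,b,ub):
    (o1,d1),(o2,d2)=ray(a,ua),ray(b,ub)
    M=np.c_[d1,-d2];k=np.linalg.lstsq(M,o2-o1,rcond=None)[0]
    p,q=o1+k[0]*d1,o2+k[1]*d2;return ((p+q)/2).round(4),np.linalg.norm(p-q).round(4)
s1=(337,164.5);s2=(358.7,156.7)
print(tri(w,(256,142.5),s,s1))
print('top', tri(t,(203,190),s,s1),tri(t,(198.7,160.2),s,s2))
w1=load('w1')
print(tri(w1,(386*.64,203*.64),s,s1),tri(w1,(391*.64,364*.64),s,s2))
e=arm.observe()['eef_pos']
P=proj(s,[e,e+[0,0,.05]]);print('tcp scene crop',(P-[200,110])*4+[400,0])
P=proj(w,[e,e+[0,0,.02]]);print('tcp wrist crop',(P-[100,90])*4/3)
E
```

```text
(array([0.6498, 0.0418, 0.1037]), np.float64(0.3555))
top (array([0.6365, 0.0244, 0.1419]), np.float64(0.3535)) (array([0.7287, 0.038 , 0.1313]), np.float64(0.3645))
(array([0.6506, 0.0416, 0.1059]), np.float64(0.3535)) (array([0.7935, 0.0864, 0.0171]), np.float64(0.3529))
tcp scene crop [[593.55371745 220.42264768]
 [592.46395767 174.5855262 ]]
tcp wrist crop [[204.50172504 188.62462033]
 [204.35396533 210.05390249]]
```

```bash
python3 - <<'E'
from h import *
w=load('w3');s=load('s3');t=load('t0');w1=load('w1')
def tri(a,ua,b,ub):
    (o1,d1),(o2,d2)=ray(a,ua),ray(b,ub)
    M=np.c_[d1,-d2];k=np.linalg.lstsq(M,o2-o1,rcond=None)[0]
    p,q=o1+k[0]*d1,o2+k[1]*d2;return ((p+q)/2).round(4),np.linalg.norm(p-q).round(4)
s1=(237,164.5);s2=(258.7,156.7)
print(tri(w,(256,142.5),s,s1))
print('top', tri(t,(203,190),s,s1),tri(t,(198.7,160.2),s,s2))
print(tri(w1,(386*.64,203*.64),s,s1),tri(w1,(391*.64,364*.64),s,s2))
a=s['pixels'][120:180,225:285]
m=w['pixels'][200:384,180:320]
cv2.imwrite('pics/z3.png',np.hstack([cv2.resize(a,(400,400),interpolation=cv2.INTER_CUBIC),cv2.resize(cv2.convertScaleAbs(m,alpha=2,beta=20),(304,400),interpolation=cv2.INTER_CUBIC)]))
E
```

```text
(array([0.5036, 0.1412, 0.0874]), np.float64(0.0005))
top (array([0.5032, 0.1407, 0.0878]), np.float64(0.0009)) (array([0.5964, 0.1574, 0.0841]), np.float64(0.0046))
(array([0.5051, 0.1418, 0.0868]), np.float64(0.0018)) (array([0.5988, 0.1594, 0.0821]), np.float64(0.0021))
```

View pics/z3.png

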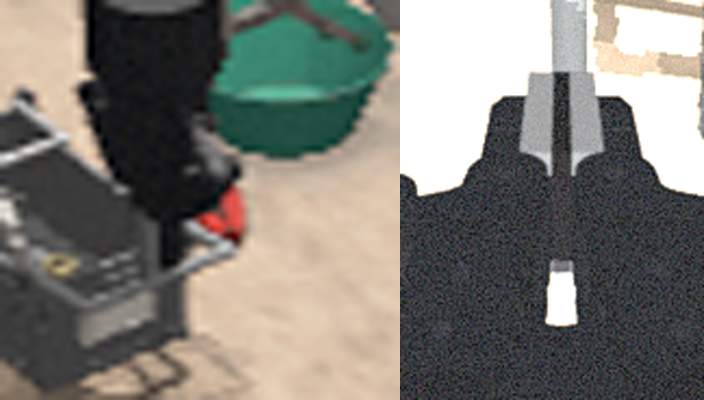

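The bar triangulates to (0.551, 0.150, ~0.086), in line with the tool. The jaws closed to 0 with the tips just above or on the wire, probably pushing it down. I'll reopen, go 16 mm lower and close again.

```bash
python3 -m creep '{"travel":[[0,0,0],[0,0,0],[0,0,0],[0,0,0],[0,0,-0.4],[0,0,-0.8],[0,0,-1.2],[0,0,-1.6],[0,0,-1.6]],"twist":[[0,0,0],[0,0,0],[0,0,0],[0,0,0],[0,0,0],[0,0,0],[0,0,0],[0,0,0],[0,0,0]]}' 0.3
python3 -m creep '{"travel":[[0,0,0],[0,0,0],[0,0,0],[0,0,0],[0,0,0]],"twist":[[0,0,0],[0,0,0],[0,0,0],[0,0,0],[0,0,0]]}' 1
```

```text
clock: 4.55
eef_pos: [0.5516, 0.1481, 0.0491]
tool_rot: [-0.084, 0.996, -0.0, -0.001]
ft_force: [-1.0, 0.1, -0.3]
gripper_width: 0.0302
grasp_force: 0.0
clock: 5.05
eef_pos: [0.5518, 0.15, 0.0499]
tool_rot: [-0.085, 0.996, 0.001, 0.0]
ft_force: [-0.3, 5.7, -2.4]
gripper_width: 0.0048
grasp_force: 58.5
```

```bash
python3 -m creep '{"travel":[[0,0,0],[0,0,0],[0,0,0],[0,0,0],[0,0,-0.4],[0,0,-0.8],[0,0,-1.2],[0,0,-1.2]],"twist":[[0,0,0],[0,0,0],[0,0,0],[0,0,0],[0,0,0],[0,0,0],[0,0,0],[0,0,0]]}' 0.3
python3 -m creep '{"travel":[[0,0,0],[0,0,0],[0,0,0],[0,0,0],[0,0,0]],"twist":[[0,0,0],[0,0,0],[0,0,0],[0,0,0],[0,0,0]]}' 1
python3 - <<'E'
from h import *
w=snap('wrist','w4');s=snap('scene','s4')
a=s['pixels'][120:180,225:285]
m=w['pixels'][100:384,150:350]
cv2.imwrite('pics/z4.png',np.hstack([cv2.resize(a,(400,400),interpolation=cv2.INTER_CUBIC),cv2.resize(cv2.convertScaleAbs(m,alpha=1.7,beta=20),(400,568),interpolation=cv2.INTER_CUBIC)[:400]]))
E
```

```text
clock: 5.85
eef_pos: [0.5516, 0.1481, 0.0371]
tool_rot: [-0.084, 0.996, -0.0, -0.001]
ft_force: [0.0, 0.2, 0.0]
gripper_width: 0.0302
grasp_force: 0.0
clock: 6.35
eef_pos: [0.5517, 0.1501, 0.0379]
tool_rot: [-0.085, 0.996, 0.001, -0.0]
ft_force: [-0.8, 5.0, -3.0]
gripper_width: 0.006
grasp_force: 58.4
```

View pics/z4.png

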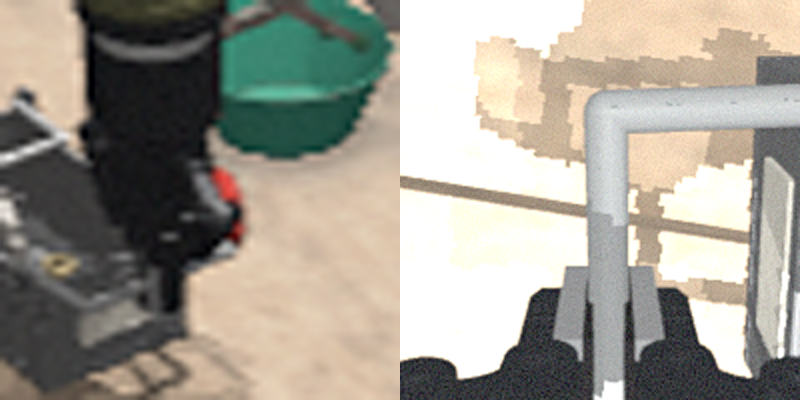

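```bash
python3 - <<'E'
from h import *
for f,uv in(('w4',(253.5,152.5)),('w3',(256,142.5)),('w1',(386*.64,203*.64))):
    c=load(f);o,d=ray(c,uv)
    for x in(.502,.504,.506): print(f,o+d*(x-o[0])/d[0])
    print(o)
print(arm.observe()['eef_pos'])
E
```

```text
w4 [0.502      0.14167738 0.09492147]
w4 [0.504      0.14201234 0.08185568]
w4 [0.506      0.14234729 0.06878989]
[0.48507288 0.13884247 0.20550456]
w3 [0.502      0.14096728 0.0984273 ]
w3 [0.504      0.14138724 0.0821865 ]
w3 [0.506      0.1418072  0.06594571]
[0.48536293 0.1374738  0.23352689]
w1 [0.502      0.14169993 0.1297012 ]
w1 [0.504      0.14159263 0.10783329]
w1 [0.506      0.14148533 0.08596539]
[0.47960199 0.1429016  0.37460006]
[0.55171592 0.15006017 0.0378763 ]
```

The bar now lies between the fingers, gripped at 58 N. I'll swing it along the arc to about upright.

```bash
python3 -m creep '{"travel":[[-0.03,0.19,0.75],[-0.08,0.41,1.33],[-0.15,0.8,2.01],[-0.23,1.27,2.62],[-0.34,1.83,3.16],[-0.45,2.46,3.6],[-0.58,3.15,3.94],[-0.72,3.87,4.18],[-0.86,4.63,4.3],[-1.0,5.4,4.3],[-1.0,5.4,4.3]],"twist":[[0,0,0],[0,0,0],[0,0,0],[0,0,0],[0,0,0],[0,0,0],[0,0,0],[0,0,0],[0,0,0],[0,0,0],[0,0,0]]}'
python3 - <<'E'
from h import *
s=snap('scene','s5')
a=s['pixels'][110:180,215:295]
cv2.imwrite('pics/z5.png',cv2.resize(a,(480,420),interpolation=cv2.INTER_CUBIC))
E
```

```text
clock: 7.55
eef_pos: [0.5423, 0.2029, 0.0839]
tool_rot: [-0.084, 0.996, -0.0, 0.001]
ft_force: [-6.3, -1.5, 18.0]
gripper_width: 0.0058
grasp_force: 62.3
```

View pics/z5.png

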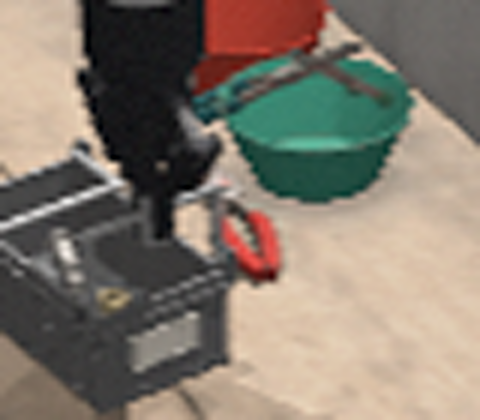

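The bail is upright and held, with about 18 N upward reaction, so my arc runs a few mm low. I'll continue with +3 mm in z.

```bash
python3 -m creep '{"travel":[[0,0,0.35],[-0.14,0.76,0.24],[-0.27,1.48,0.0],[-0.4,2.18,-0.33],[-0.52,2.82,-0.77],[-0.63,3.38,-1.3],[-0.71,3.85,-1.9],[-0.78,4.24,-2.58],[-0.83,4.52,-3.3],[-0.86,4.69,-4.0],[-0.86,4.69,-4.0]],"twist":[[0,0,0],[0,0,0],[0,0,0],[0,0,0],[0,0,0],[0,0,0],[0,0,0],[0,0,0],[0,0,0],[0,0,0],[0,0,0]]}'
```

```text
clock: 8.7
eef_pos: [0.5333, 0.2507, 0.0401]
tool_rot: [-0.085, 0.996, 0.001, -0.0]
ft_force: [-0.4, 2.2, 2.4]
gripper_width: 0.0056
grasp_force: 65.6
```

```bash
python3 -m creep '{"travel":[[0,0.05,-0.3],[0,0.05,-0.6],[0,0.05,-0.8],[0,0.05,-0.8]],"twist":[[0,0,0],[0,0,0],[0,0,0],[0,0,0]]}'
```

```text
clock: 9.1
eef_pos: [0.5332, 0.2517, 0.0327]
tool_rot: [-0.085, 0.996, 0.001, 0.0]
ft_force: [-0.7, 5.6, -0.0]
gripper_width: 0.0059
grasp_force: 66.5
```

```bash
python3 -m creep '{"travel":[[0,0,0],[0,0,0],[0,0,0],[0,0,0],[0,0,2],[0,0,4],[0,0,6],[0,0,7.5],[0,0,7.5]],"twist":[[0,0,0],[0,0,0],[0,0,0],[0,0,0],[0,0,0],[0,0,0],[0,0,0],[0,0,0],[0,0,0]]}' 0.3
python3 -m creep '{"travel":[[0,0,0],[0,0,0],[0,0,0],[0,0,0],[0,0,-0.6],[0,0,-1.2],[0,0,-1.8],[0,0,-2.4],[0,0,-2.8],[0,0,-2.8]],"twist":[[0,0,0],[0,0,0],[0,0,0],[0,0,0],[0,0,0],[0,0,0],[0,0,0],[0,0,0],[0,0,0],[0,0,0]]}' 1
```

```text
clock: 10.0
eef_pos: [0.5347, 0.2501, 0.1099]
tool_rot: [-0.084, 0.996, 0.001, 0.002]
ft_force: [-0.2, 0.1, -0.2]
gripper_width: 0.0298
grasp_force: 0.0
clock: 11.0
eef_pos: [0.5331, 0.2495, 0.0791]
tool_rot: [-0.084, 0.996, -0.0, -0.001]
ft_force: [0.4, 1.0, 0.1]
gripper_width: -0.0001
grasp_force: 0.0
```

```bash
python3 -m creep '{"travel":[[0,0,-0.2],[0,0,-0.4],[0,0,-0.4]],"twist":[[0,0,0],[0,0,0],[0,0,0]]}'
python3 -m creep '{"travel":[[0,0,-0.2],[0,0,-0.4],[0,0,-0.4]],"twist":[[0,0,0],[0,0,0],[0,0,0]]}'
```

```text
clock: 11.3
eef_pos: [0.5334, 0.2496, 0.0758]
tool_rot: [-0.084, 0.996, -0.0, -0.0]
ft_force: [-0.4, -0.3, -0.7]
gripper_width: 0.0002
grasp_force: 0.0
clock: 11.6
eef_pos: [0.5333, 0.2496, 0.0716]
tool_rot: [-0.084, 0.996, -0.0, -0.0]
ft_force: [1.1, 0.6, -0.6]
gripper_width: 0.0
grasp_force: 0.0
```

```bash
python3 -m creep '{"travel":[[0,0,-0.2],[0,0,-0.4],[0,0,-0.6],[0,0,-0.6]],"twist":[[0,0,0],[0,0,0],[0,0,0],[0,0,0]]}'
python3 - <<'E'
from h import *
s=snap('scene','s6');w=snap('wrist','w6')
a=s['pixels'][110:180,205:285]
cv2.imwrite('pics/z6.png',np.hstack([cv2.resize(a,(400,350),interpolation=cv2.INTER_CUBIC),cv2.resize(cv2.convertScaleAbs(w['pixels'],alpha=1.3),(400,350))]))
E
```

```text
clock: 12.0
eef_pos: [0.5333, 0.2496, 0.0655]
tool_rot: [-0.084, 0.996, -0.0, -0.0]
ft_force: [0.7, -0.1, -0.7]
gripper_width: 0.0001
grasp_force: 0.0
```

View pics/z6.png

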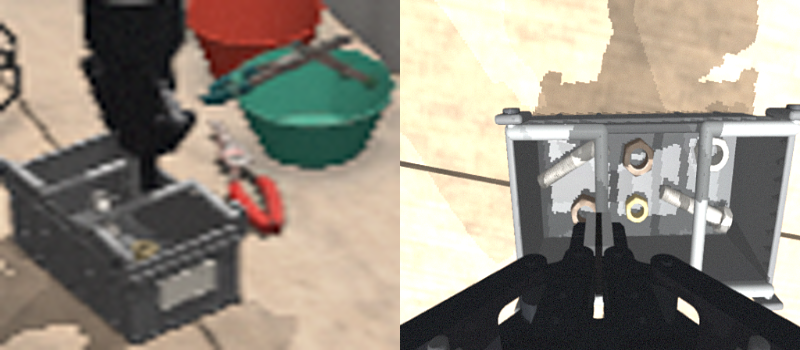

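The bail is folded over the mouth, with the right bar at column ~600 and the left at ~703 in the wrist half. I'll keep pressing in small steps until it is felt at the stop.

```bash
python3 -m creep '{"travel":[[0,0,-0.15],[0,0,-0.3],[0,0,-0.3]],"twist":[[0,0,0],[0,0,0],[0,0,0]]}'
python3 -m creep '{"travel":[[0,0,-0.15],[0,0,-0.3],[0,0,-0.3]],"twist":[[0,0,0],[0,0,0],[0,0,0]]}'
python3 -m creep '{"travel":[[0,0,-0.15],[0,0,-0.3],[0,0,-0.3]],"twist":[[0,0,0],[0,0,0],[0,0,0]]}'
```

```text
clock: 12.4
eef_pos: [0.5334, 0.2496, 0.0626]
tool_rot: [-0.084, 0.996, -0.0, -0.0]
ft_force: [-0.0, 0.9, 0.7]
gripper_width: 0.0
grasp_force: 0.0
clock: 12.7
eef_pos: [0.5333, 0.2496, 0.0596]
tool_rot: [-0.084, 0.996, -0.0, -0.0]
ft_force: [0.2, 0.1, -0.2]
gripper_width: 0.0003
grasp_force: 0.0
clock: 13.0
eef_pos: [0.5334, 0.2497, 0.0567]
tool_rot: [-0.084, 0.996, -0.0, -0.0]
ft_force: [0.4, 0.5, -0.6]
gripper_width: 0.0002
grasp_force: 0.0
```

```bash
python3 -m creep '{"travel":[[0,0,-0.15],[0,0,-0.3],[0,0,-0.3]],"twist":[[0,0,0],[0,0,0],[0,0,0]]}'
python3 -m creep '{"travel":[[0,0,-0.15],[0,0,-0.3],[0,0,-0.3]],"twist":[[0,0,0],[0,0,0],[0,0,0]]}'
python3 - <<'E'
from h import *
w=snap('wrist','w7')
cv2.imwrite('pics/z7.png',cv2.resize(cv2.convertScaleAbs(w['pixels'][110:330,150:420],alpha=1.5,beta=15),(736,600),interpolation=cv2.INTER_CUBIC))
E
```

```text
clock: 13.3
eef_pos: [0.5336, 0.2499, 0.0545]
tool_rot: [-0.084, 0.996, 0.0, 0.0]
ft_force: [-0.5, -0.9, 6.1]
gripper_width: 0.0004
grasp_force: 3.0
clock: 13.6
eef_pos: [0.5338, 0.25, 0.0538]
tool_rot: [-0.084, 0.996, 0.0, 0.001]
ft_force: [-7.6, -2.9, 25.9]
gripper_width: -0.0002
grasp_force: 13.0
```

View pics/z7.png

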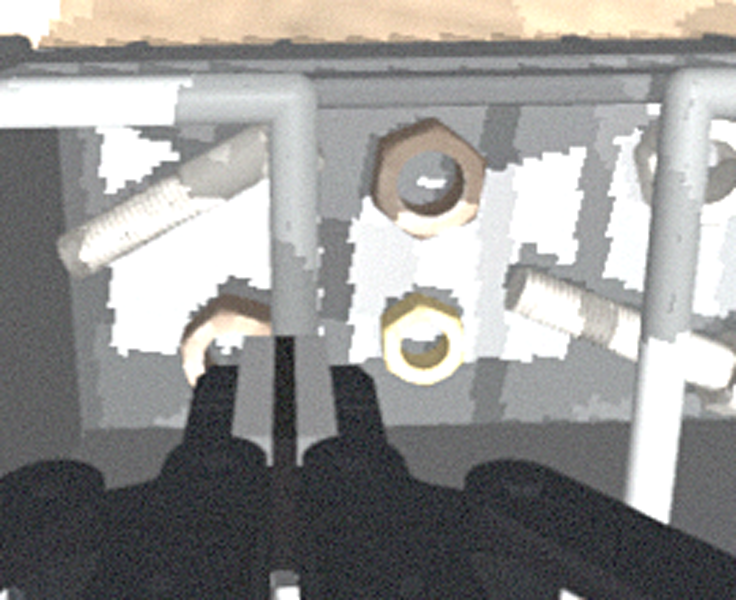

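At reported z ≈ 0.054 the bar pushes back with 26 N, so it is hard on its stop. Since the bar top is at 79 mm, the real fingertips are about 24 mm above the reported TCP, which agrees with the scene view and the first missed grip. Now lifting and travelling to the long tote.

```bash
python3 -m creep '{"travel":[[0,0,2],[0,0,6],[0,0,10],[0,0,14],[0,-3,15],[0,-6,15],[0,-9,15],[0,-13,15],[0,-17,15],[0,-21,15],[0,-25,15],[0,-29,15]],"twist":[[0,0,0],[0,0,0],[0,0,0],[0,0,0],[0,0,-0.04],[0,0,-0.08],[0,0,-0.12],[0,0,-0.18],[0,0,-0.18],[0,0,-0.18],[0,0,-0.18],[0,0,-0.18]]}' -
python3 -m creep '{"travel":[[0,-4,0],[0,-8,0],[0,-12,0],[0,-16,0],[0,-20,0],[0,-22,0],[0,-23,0],[0,-23,0],[0,-23,0],[0,-23,0]],"twist":[[0,0,0],[0,0,0],[0,0,0],[0,0,0],[0,0,0],[0,0,0],[0,0,0],[0,0,0],[0,0,0],[0,0,0]]}' -1
python3 - <<'E'
from h import *
w=snap('wrist','w8');t=snap('top','t8')
print(arm.observe()['qpos'].round(2))
a=cv2.convertScaleAbs(w['pixels'],alpha=1.3)
cr=cv2.resize(cv2.convertScaleAbs(t['pixels'][150:215,122:212],alpha=1.2),(290,210),interpolation=cv2.INTER_CUBIC)
im=np.zeros((384,802,3),np.uint8);im[:,:512]=a;im[:210,512:]=cr
cv2.imwrite('pics/z8.png',im[:,:800])
E
```

```text
clock: 14.85
eef_pos: [0.5332, -0.042, 0.2009]
tool_rot: [0.006, 1.0, -0.0, 0.0]
ft_force: [1.8, -0.7, -0.4]
gripper_width: -0.0002
grasp_force: 0.0
clock: 15.85
eef_pos: [0.534, -0.2683, 0.201]
tool_rot: [0.005, 1.0, 0.0, 0.0]
ft_force: [-0.1, 0.1, 0.2]
gripper_width: 0.0855
grasp_force: 0.0
[ 0.5   0.46 -0.11  1.59  0.06  1.09  1.93]
```

View pics/z8.png

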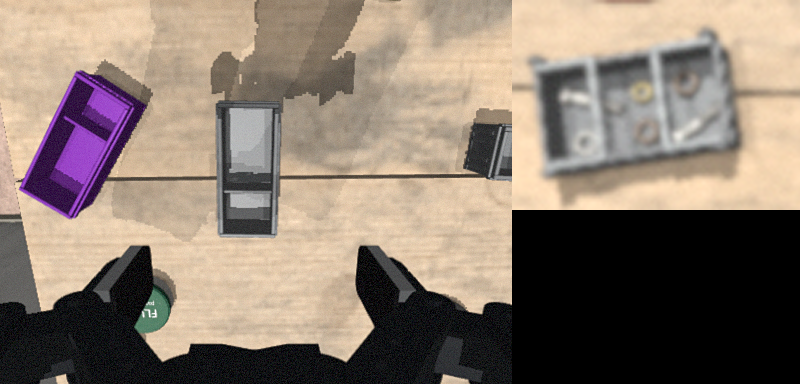

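In the wrist view the long tote's rim corners are (217,102), (281,102), (276,236) and (219,236). In the top crop both crossbars now lie across the crate, mid-points (597,113) and (660,102). I've now used more views than the allowance of 10, so the rest is checked by numbers only.

```bash
python3 - <<'E'
from h import *
w=load('w8');t=load('t8')
for z in(.05,.026):
  T=np.array([atz(w,a,z) for a in[(217,102),(281,102),(277,236),(219,236)]])
  print(z,T.mean(0).round(4),np.linalg.norm(T-np.roll(T,1,0),axis=1).round(4))
px=lambda x,y:(122+(x-512+.5)/3.222-.5,150+(y+.5)/3.231-.5)
l,r=atz(t,px(597,113),.075),atz(t,px(660,102),.075)
print(l,r,(l+r)/2,np.linalg.norm(l-r),np.degrees(np.arctan2(*(l-r)[[1,0]])))
# bar lines by edges: ends
for a,b in(((591,60),(602,165)),((654,50),(665,155))):
  p,q=atz(t,px(*a),.075),atz(t,px(*b),.075);print(np.degrees(np.arctan2(*(q-p)[[1,0]]))-90)
E
```

```text
0.05 [ 0.5348 -0.2732  0.05  ] [0.1297 0.0576 0.1296 0.058 ]
0.026 [ 0.54   -0.2737  0.026 ] [0.1394 0.0619 0.1394 0.0623]
[0.51696054 0.31216753 0.075     ] [0.52873522 0.25237552 0.075     ] [0.52284788 0.28227153 0.075     ] 0.06094036210716127 101.14055118523916
-260.7437750255209
-261.11443755402047
```

```bash
python3 -m creep '{"travel":[[0,-0.35,-3],[0,-0.35,-6],[0,-0.35,-9],[0,-0.35,-12],[0,-0.35,-14],[0,-0.35,-16],[0,-0.35,-17],[0,-0.35,-18],[0,-0.35,-18]],"twist":[[0,0,0],[0,0,0],[0,0,0],[0,0,0],[0,0,0],[0,0,0],[0,0,0],[0,0,0],[0,0,0]]}'
python3 -m creep '{"travel":[[0,0,-0.4],[0,0,-0.8],[0,0,-1.2],[0,0,-1.2]],"twist":[[0,0,0],[0,0,0],[0,0,0],[0,0,0]]}'
```

```text
clock: 16.85
eef_pos: [0.5332, -0.2733, 0.0201]
tool_rot: [0.006, 1.0, 0.0, -0.001]
ft_force: [-0.4, 1.0, 0.2]
gripper_width: 0.0857
grasp_force: 0.0
clock: 17.25
eef_pos: [0.5333, -0.2738, 0.0086]
tool_rot: [0.006, 1.0, 0.0, -0.0]
ft_force: [-0.2, 0.0, 0.1]
gripper_width: 0.0855
grasp_force: 0.0
```

```bash
python3 -m creep '{"travel":[[0,0.1,-0.4],[0,0.1,-0.8],[0,0.1,-1.1],[0,0.1,-1.1]],"twist":[[0,0,0],[0,0,0],[0,0,0],[0,0,0]]}'
python3 -m creep '{"travel":[[0,0,0],[0,0,0],[0,0,0],[0,0,0],[0,0,0]],"twist":[[0,0,0],[0,0,0],[0,0,0],[0,0,0],[0,0,0]]}' 1
```

```text
clock: 17.65
eef_pos: [0.5331, -0.2727, -0.0027]
tool_rot: [0.006, 1.0, 0.0, -0.0]
ft_force: [0.1, 0.1, -0.5]
gripper_width: 0.0853
grasp_force: 0.0
clock: 18.15
eef_pos: [0.5337, -0.2732, -0.0016]
tool_rot: [0.006, 1.0, -0.0, 0.0]
ft_force: [-0.9, 0.2, 5.7]
gripper_width: 0.0551
grasp_force: 65.3
```

```bash
python3 -m creep '{"travel":[[0,0,0.5],[0,0,1.5],[0,0,3.5],[0,0,6],[0,0,8.5],[0,0,11],[0,0,13.5],[0,0,15.5],[0,0,16.5],[0,0,17],[0,0,17]],"twist":[[0,0,0],[0,0,0],[0,0,0],[0,0,0],[0,0,0],[0,0,0],[0,0,0],[0,0,0],[0,0,0],[0,0,0],[0,0,0]]}'
python3 -m creep '{"travel":[[0,1,0],[0,3,0],[0,6,0],[0,9,0],[0,12,0],[0,15,0],[0,18,0],[0,21,0],[0,24,0],[0,27,0],[0,29,0],[0,30,0]],"twist":[[0,0,-0.03],[0,0,-0.1],[0,0,-0.18],[0,0,-0.26],[0,0,-0.34],[0,0,-0.42],[0,0,-0.5],[0,0,-0.58],[0,0,-0.66],[0,0,-0.74],[0,0,-0.8],[0,0,-0.82]]}'
```

```text
clock: 19.25
eef_pos: [0.5334, -0.2727, 0.1679]
tool_rot: [0.006, 1.0, 0.0, -0.0]
ft_force: [0.3, 0.9, -3.5]
gripper_width: 0.0551
grasp_force: 64.5
clock: 20.45
eef_pos: [0.5325, 0.03, 0.1665]
tool_rot: [0.404, 0.915, -0.0, -0.001]
ft_force: [0.1, 0.2, -3.7]
gripper_width: 0.0549
grasp_force: 64.4
```

```bash
python3 -m creep '{"travel":[[0,1,0],[-0.1,3,0],[-0.2,6,0],[-0.3,9,0],[-0.4,12,0],[-0.5,15,0],[-0.6,18,0],[-0.7,21,0],[-0.8,23.5,0],[-0.8,25,0],[-0.8,25.5,0],[-0.8,25.5,0]],"twist":[[0,0,-0.03],[0,0,-0.08],[0,0,-0.14],[0,0,-0.2],[0,0,-0.26],[0,0,-0.32],[0,0,-0.38],[0,0,-0.44],[0,0,-0.5],[0,0,-0.54],[0,0,-0.56],[0,0,-0.56]]}'
python3 -m creep '{"travel":[[0,0,-1],[0,0,-2],[0,0,-2],[0,0,-2]],"twist":[[0,0,0],[0,0,0],[0,0,0],[0,0,0]]}'
python3 - <<'E'
from h import *
w=snap('wrist','w9');snap('scene','s9');o=arm.observe();e=o['eef_pos'];print(e,o['tool_rot'],o['qpos'].round(2))
E
```

```text
clock: 21.65
eef_pos: [0.5248, 0.2824, 0.1667]
tool_rot: [0.641, 0.768, -0.001, -0.0]
ft_force: [-0.1, 0.5, -2.2]
gripper_width: 0.055
grasp_force: 64.4
clock: 22.05
eef_pos: [0.5254, 0.2813, 0.1473]
tool_rot: [0.641, 0.767, -0.001, -0.0]
ft_force: [0.3, 0.4, -3.0]
gripper_width: 0.0548
grasp_force: 64.5
[0.52574439 0.28187023 0.14808831] [6.41259006e-01 7.67324483e-01 1.45435626e-04 6.55800110e-05] [-0.64  0.51  0.17  1.67 -0.1   0.97 -0.26]
```

```bash
python3 -m creep '{"travel":[[0,0.05,-1.5],[0,0.05,-3],[0,0.05,-4.5],[0,0.05,-5.5],[0,0.05,-6.2],[0,0.05,-6.5],[0,0.05,-6.5]],"twist":[[0,0,0],[0,0,0],[0,0,0],[0,0,0],[0,0,0],[0,0,0],[0,0,0]]}'
python3 -m creep '{"travel":[[0,0,-0.1],[0,0,-0.2],[0,0,-0.3],[0,0,-0.3]],"twist":[[0,0,0],[0,0,0],[0,0,0],[0,0,0]]}'
```

```text
clock: 22.85
eef_pos: [0.5256, 0.2827, 0.0829]
tool_rot: [0.641, 0.767, -0.0, -0.0]
ft_force: [0.1, 0.2, -3.4]
gripper_width: 0.0552
grasp_force: 64.6
clock: 23.25
eef_pos: [0.5255, 0.2827, 0.0799]
tool_rot: [0.641, 0.767, 0.0, -0.0]
ft_force: [-0.8, -0.2, -3.2]
gripper_width: 0.055
grasp_force: 64.6
```

```bash
python3 -m creep '{"travel":[[0,0,-0.1],[0,0,-0.2],[0,0,-0.2]],"twist":[[0,0,0],[0,0,0],[0,0,0]]}'
python3 -m creep '{"travel":[[0,0,-0.1],[0,0,-0.2],[0,0,-0.2]],"twist":[[0,0,0],[0,0,0],[0,0,0]]}'
```

```text
clock: 23.55
eef_pos: [0.5254, 0.2826, 0.0777]
tool_rot: [0.641, 0.767, -0.0, -0.0]
ft_force: [0.5, -0.5, -2.4]
gripper_width: 0.0551
grasp_force: 64.6
clock: 23.85
eef_pos: [0.5255, 0.2827, 0.0772]
tool_rot: [0.641, 0.767, 0.0, 0.0]
ft_force: [-3.9, -1.2, 8.3]
gripper_width: 0.0553
grasp_force: 66.1
```

Contact comes at z 0.077 as predicted, with about 11 N of change, so the tote is resting. Releasing.

```bash
python3 -m creep '{"travel":[[0,0,0],[0,0,0],[0,0,0],[0,0,0],[0,0,0],[0,0,0]],"twist":[[0,0,0],[0,0,0],[0,0,0],[0,0,0],[0,0,0],[0,0,0]]}' -1
python3 -m creep '{"travel":[[0,0,0.5],[0,0,1.5],[0,0,3],[0,0,5],[0,0,8],[0,0,11],[0,0,14],[0,-4,15],[0,-8,15],[0,-12,15],[0,-15,15],[0,-15,15]],"twist":[[0,0,0],[0,0,0],[0,0,0],[0,0,0],[0,0,0],[0,0,0],[0,0,0],[0,0,0],[0,0,0],[0,0,0],[0,0,0],[0,0,0]]}' -
python3 - <<'E'
from h import *
t=snap('top','t10');s=snap('scene','s10')
# predicted tote rim outline (z=.129) vs image gradient: find best pose
from itertools import product
def rect(x,y,yaw,z=.129):
    k,sn=np.cos(yaw),np.sin(yaw)
    P=[]
    for a,b in((65,28),(65,-28),(-65,-28),(-65,28)):P.append((x+(k*a-sn*b)/1e3,y+(sn*a+k*b)/1e3,z))
    P=np.array(P);return np.vstack([P[i]+(P[(i+1)%4]-P[i])*np.linspace(0,1,40)[:,None] for i in range(4)])
G={}
for n,c in(('t',t),('s',s)):
    g=cv2.GaussianBlur(c['pixels'],(0,0),.8).astype(np.float32)
    G[n]=np.sqrt(sum(cv2.Sobel(g,cv2.CV_32F,dx,1-dx)**2 for dx in(0,1)).sum(2))
def sc(x,y,yaw,z,ns):
    return np.mean([cv2.remap(G[n],*[v.astype(np.float32) for v in proj({'t':t,'s':s}[n],rect(x,y,yaw,z)).T],cv2.INTER_LINEAR).mean()/G[n].mean() for n in ns])
for ns in('t','s','ts'):
  R=[(sc(x,y,yw,z,ns),x,y,np.degrees(yw),z) for x,y,yw,z in product(np.arange(.512,.541,.002),np.arange(.268,.297,.002),np.radians([96,98,100,102,104]),(.119,.129,.139))]
  print(ns,[np.round(r,4) for r in sorted(R)[-3:]])
print(arm.observe()['ft_force'])
E
```

```text
clock: 24.45
eef_pos: [0.5255, 0.2827, 0.0758]
tool_rot: [0.641, 0.767, -0.0, -0.0]
ft_force: [-1.0, -0.2, 0.2]
gripper_width: 0.0858
grasp_force: 0.0
clock: 25.65
eef_pos: [0.5259, 0.1269, 0.2274]
tool_rot: [0.644, 0.765, -0.0, 0.001]
ft_force: [0.2, -0.9, 0.2]
gripper_width: 0.0855
grasp_force: 0.0
t [array([  2.0192,   0.514 ,   0.296 , 100.    ,   0.119 ]), array([  2.0252,   0.512 ,   0.296 , 100.    ,   0.119 ]), array([  2.0277,   0.512 ,   0.292 , 100.    ,   0.129 ])]
s [array([  5.1319,   0.53  ,   0.29  , 100.    ,   0.119 ]), array([ 5.1434,  0.524 ,  0.272 , 98.    ,  0.129 ]), array([  5.1744,   0.524 ,   0.272 , 100.    ,   0.129 ])]
ts [array([  3.2033,   0.53  ,   0.296 , 100.    ,   0.119 ]), array([  3.2138,   0.528 ,   0.296 , 102.    ,   0.119 ]), array([  3.2331,   0.528 ,   0.296 , 100.    ,   0.119 ])]
[-0.00120215  0.72516479  0.53563925]
```

```bash
python3 -m creep '{"travel":[[0,-4,0],[0,-8,0],[0,-12,0],[0,-16,0],[0,-20,0],[0,-24,0],[0,-28,0],[0,-28,0]],"twist":[[0,0,0],[0,0,0],[0,0,0],[0,0,0],[0,0,0],[0,0,0],[0,0,0],[0,0,0]]}'
python3 - <<'E'
from h import *
from itertools import product
t=snap('top','t11');s=snap('scene','s11');C={'t':t,'s':s}
def rect(x,y,yaw,L,Wd,z):
    k,sn=np.cos(yaw),np.sin(yaw);P=np.array([(x+(k*a-sn*b),y+(sn*a+k*b),z) for a,b in((L,Wd),(L,-Wd),(-L,-Wd),(-L,Wd))])
    return np.vstack([P[i]+(P[(i+1)%4]-P[i])*np.linspace(0,1,40)[:,None] for i in range(4)])
G={}
for n,c in C.items():
    g=cv2.GaussianBlur(c['pixels'],(0,0),.8).astype(np.float32)
    m=np.sqrt(sum(cv2.Sobel(g,cv2.CV_32F,dx,1-dx)**2 for dx in(0,1)).sum(2));G[n]=np.minimum(m,np.percentile(m,97))
def sc(P,ns): return np.mean([cv2.remap(G[n],*[v.astype(np.float32) for v in proj(C[n],P).T],cv2.INTER_LINEAR).mean()/G[n].mean() for n in ns])
for name,L,Wd,z in(('tote',.065,.028,.129),('inner',.061,.024,.129),('crate',.09,.05,.07)):
 for ns in('t','s','ts'):
  R=[(sc(rect(x,y,yw,L,Wd,z),ns),x,y,np.degrees(yw)) for x,y,yw in product(np.arange(.511,.542,.002),np.arange(.266,.299,.002),np.radians([97,98.5,100,101.5,103]))]
  R=np.array(sorted(R)[-6:]);print(name,ns,R[-1].round(4),R.mean(0).round(4))
E
```

```text
clock: 26.55
eef_pos: [0.5253, -0.1526, 0.2264]
tool_rot: [0.643, 0.765, -0.001, 0.001]
ft_force: [0.1, -0.7, 0.1]
gripper_width: 0.0853
grasp_force: 0.0
tote t [  3.9791   0.523    0.276  101.5   ] [  3.9325   0.5247   0.277  101.    ]
tote s [  4.4133   0.523    0.27   100.    ] [  4.4002   0.5233   0.2693 100.25  ]
tote ts [  4.1318   0.523    0.276  100.    ] [  4.0942   0.523    0.2767 100.75  ]
inner t [ 3.7804  0.523   0.276  98.5   ] [ 3.7578  0.5233  0.2767 98.25  ]
inner s [  4.6808   0.529    0.28   101.5   ] [  4.6641   0.529    0.281  101.5   ]
inner ts [ 3.9946  0.525   0.278  98.5   ] [  3.9825   0.5243   0.2793 100.25  ]
crate t [  4.353   0.527   0.27  100.   ] [  4.2664   0.5273   0.2707 100.25  ]
crate s [  3.3742   0.529    0.288  101.5   ] [  3.3564   0.5283   0.289  101.25  ]
crate ts [  3.51    0.529   0.27  100.   ] [  3.5014   0.528    0.276  100.75  ]
```

The tote fits at (0.524, 0.278), yaw about 100°, with its rim at 129 mm. The crate fits at about (0.527, 0.281), so the tote is centred within a few mm. Handing in.

```bash
python3 -c "
from rig import arm
print(arm.hand_in())"
```

```text
the job is handed in; nothing more can be done
None
```

The job is handed in at about 27 s: I folded the right-hand bail in against its stop, then set the long tote on both bails, centred to within about 5 mm by image fit, and let go once it rested; I viewed 12 pictures, two over the limit of 10.

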